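# Fetch the control vial from behind the reagent bottles

### The arm

A 6-joint arm with a two-finger parallel gripper is mounted at the origin on the work surface. World frame = base frame: x ahead of the robot, y to its left, z up, the work surface at z = 0. Lengths are in m, angles in degrees, forces in N, time in s.
With the tool pointing down it reaches from about 0.35 to 0.8 m from the base axis. Payload 7.3 kg.
Tool frame: the origin (TCP) lies between the finger pads; the fingertips stand 19 mm ahead of it and the grasp point (between the pads) is the TCP; z points along the fingers, y is the line along which they close (so a half turn about z gives the same grasp; the last joint's range is limited). The gripper opens to 85 mm and grips with 20 to 120 N. Pads are 22 mm wide; open, the fingers measure 114 mm over their backs; the gripper's body (76 mm by 85 mm) begins 54 mm behind the grasp point. The pads swing forward as they close: fully open they stand 13 mm farther back than shut.
Start: joints at [58.384, 19.595, 87.324, -0, 73.075, -8.365], TCP at [0.207, 0.482, 0.25] pointing down, gripper open.
Joint ranges: [-145.02, 145.02], [-44.19, 115.74], [2.07, 154.8], [-57.11, 237.11], [16.16, 152.29], [-177.93, 177.93]. Speed limits (degrees/s): [147.25, 147.25, 180, 180, 180, 180].

### API

Orientations are given as [roll, pitch, yaw] about the fixed x, y, z axes, in that order (R = Rz(yaw) Ry(pitch) Rx(roll)).
In Python, from plant import * gives the robot as it stands.
- The arm moves only by the tool play_rows, never from a script. Its argument "series" is a list of rows, each a list of 3 entries, a list of its own where there are three numbers: the shift along the world's x, y, z as a fraction of full scale, then the turn, a rotation vector about the world's x, y, z as a fraction of full scale, then the opening, from 0 (shut) to 1 (fully open). In form: [[[tx, ty, tz], [rx, ry, rz], claw], ...]. A call has exactly 10 rows; each row is the pose to reach, as a shift and turn from the pose commanded when the call began; what a row does not reach only later rows make up. Full scale, the value 1, is 0.2 m for a shift and 90 degrees for a turn. A row lasts 1/8 s, in which the tool goes at most 62.5 mm and 10.7 degrees, less where a joint would pass 70% of its speed; a pose out of reach is approached as far as the arm can. A call with a number of a shift or a turn outside -1 to 1 is refused whole. A call with a gripper value outside its range is refused whole. The fingers move at their own pace and stop on an object; the grip force is fixed at half the most. Time passes only in rows, so rows that repeat a pose let the fingers close, or fill a call up. It gives the time, the measured TCP pose, the force, the opening and the grip force at its end, in the units of the state.
- observe(): the state, without advancing time (a new reading comes with each control period).
- grab_frame(name): name is "side" or "top"; returns the picture (400x640x3 uint8, red, green, blue); there is no depth.
- camera_params(name): a dict with "K" (3x3 intrinsics, pixels), "R" (3x3) and "t" (3): a world point X has camera coordinates R X + t. Camera axes: x right, y down, z forward; pixel columns grow to the right and rows downward; lengths in m; the calibration is good to about 2 mm. A picture is of the moment at which its call begins. camera_params takes no time and is no camera call.
- finish_job(): hands the job in; it is judged then, once.
The state is a dict: "time": time; "q": joint angles; "joint_vel": joint speeds; "effort": joint torques, N m; "position": TCP position; "tcp_rot": TCP orientation; "ft_force": force on the tool from outside, world axes, zero at the start; "torque": the same for the moment, N m; "gripper_width": opening from 0.0 (shut) to 1.0 (fully open); "grip_force": force on a finger pad.
Only numpy, scipy, OpenCV 4.12 (cv2) and the standard library are available. Lean on these libraries where they do the work, as an engineer would, in place of code of your own. Each camera call takes 0.05 s, during which the arm holds its last target. There are 200 camera calls.

### The job

The yellow-capped vial at the back of the reagent deck is hemmed in by three tall bottles: first stand all three bottles upright in the grey spill tray, then put the vial into the free well of the dry-block heater while the bottles wait in the tray. Then put each bottle back, upright, in the seat of its cap's colour. Do not tip the bottles or the vials over, and leave the black-capped vial in the heater where it is.

Things in the scene. Friction and masses are not known exactly. Their poses are not given: they have to be found in the camera images.
- bottle_red: loose white round plastic bottle with a red screw cap, upright: 52 mm across, 150 mm tall; body straight up to 104 mm, sloping shoulder to 116 mm, cap 36 mm across from 121 to 150 mm (a good place to grip from above); about 0.2 kg. Origin at the centre of its underside, z up. At the start it stands in the seat of its cap's colour.
- bottle_blue: loose white round plastic bottle with a blue screw cap, upright: 52 mm across, 150 mm tall; body straight up to 104 mm, sloping shoulder to 116 mm, cap 36 mm across from 121 to 150 mm (a good place to grip from above); about 0.2 kg. Origin at the centre of its underside, z up. At the start it stands in the seat of its cap's colour.
- bottle_green: loose white round plastic bottle with a green screw cap, upright: 52 mm across, 150 mm tall; body straight up to 104 mm, sloping shoulder to 116 mm, cap 36 mm across from 121 to 150 mm (a good place to grip from above); about 0.2 kg. Origin at the centre of its underside, z up. At the start it stands in the seat of its cap's colour.
- seat_red: fixed round red bottle seat on the steel reagent deck (an 8 mm plate): flat floor with a low rim, 72 mm across outside, 66 mm inside; the floor lies 3 mm and the rim's top 8 mm above the origin. Origin at the centre of its underside (on the deck's top), z up. Home of the bottle with the same cap colour. The three seats stand 61 mm from the vial's cup: one in front of it, one on each side.
- seat_blue: fixed round blue bottle seat on the steel reagent deck (an 8 mm plate): flat floor with a low rim, 72 mm across outside, 66 mm inside; the floor lies 3 mm and the rim's top 8 mm above the origin. Origin at the centre of its underside (on the deck's top), z up. Home of the bottle with the same cap colour. The three seats stand 61 mm from the vial's cup: one in front of it, one on each side.
- seat_green: fixed round green bottle seat on the steel reagent deck (an 8 mm plate): flat floor with a low rim, 72 mm across outside, 66 mm inside; the floor lies 3 mm and the rim's top 8 mm above the origin. Origin at the centre of its underside (on the deck's top), z up. Home of the bottle with the same cap colour. The three seats stand 61 mm from the vial's cup: one in front of it, one on each side.
- vial_yellow: the wanted thing: loose amber vial, yellow cap, upright, 28 mm across (cap too), 50 mm tall, 30 g. Origin: centre of underside. It starts low between the bottles in a black cup on the deck (39 mm across, rim 7 mm above vial's underside, 3 mm play). Behind it the deck's splash back rises to 59 mm above the table, 51 mm from its axis: grip it along the line that joins the two side seats.
- vial_black: bystander: the same kind of vial with a black cap, loose, already standing in the heater's other well, 52 mm behind the free one; leave it there. Origin at the centre of its underside.
- heater: fixed white dry-block heater, 170 mm deep, 110 mm wide; the flat top of its aluminium block is 90 mm above the table and has two round wells, 44 mm across and 12 mm deep, in a row along x. Origin on the table straight below the centre of the FREE well (the one nearer the control panel); the free well's floor is at 78 mm, the occupied well lies at +52 mm along the heater's own x. x points away from the control panel, z up.
- tray: fixed grey spill tray, empty, 140 mm (its x) by 250 mm (its y) outside, wall 4 mm, rim 22 mm high, inner floor 4 mm above the table. Origin at the centre of its underside; the three bottles fit in a row along its y.

How it is judged:
By the outcome, as a careful person would: the job done as asked, in the order asked, and still so for the second after the job is handed in, with the robot touching nothing.
It also fails if it takes over 134 s, if anything falls off the work surface, if the arm or the gripper's body presses on something with over 40 N, if the wrist force passes 120 N, or if a joint passes its speed limit or range.

## Working session

There is one attempt and no reset: what is moved stays moved. The work goes in short steps, Python scripts to look and compute and a tool call to move; the robot and the scene stay as the last step left them, time stands still between calls to the robot, and variables do not carry over. Pictures are saved under pics/ and viewed, at most 14 in all, crops included, and the job is handed in when it is done.

Besides the shell and the picture viewer there is one more tool, called after ">>>" as name(argument=value, ...) on one line, values as JSON. play_rows: Moves the arm, as the interface text tells. Its arguments: {"type":"object","properties":{"series":{"type":"array"}},"required":["series"]}

```bash
mkdir -p pics; python3 - <<'E'
from plant import *
import cv2
s=observe();print(s['time'],s['position'],s['tcp_rot'],s['gripper_width'])
for n in("top","side"):
    cv2.imwrite(f"pics/{n}0.png",grab_frame(n)[:,:,::-1]);p=camera_params(n);print(n,p)
E
```

```text
0.0 [0.2070219  0.48204436 0.24961556] [-1.79911345e+02 -1.29024367e-02  1.56748477e+02] 0.9981014255741684
top {'K': array([[397.09708289,   0.        , 324.93211926],
       [  0.        , 397.09708289, 196.40369207],
       [  0.        ,   0.        ,   1.        ]]), 'R': array([[ 0.0110769 , -0.99968405, -0.02256351],
       [-0.99329355, -0.00840338, -0.11531394],
       [ 0.1150879 ,  0.02368951, -0.9930728 ]]), 't': array([0.00454153, 0.53299659, 0.85384828])}
side {'K': array([[362.85687892,   0.        , 321.04045591],
       [  0.        , 362.85687892, 197.88176948],
       [  0.        ,   0.        ,   1.        ]]), 'R': array([[ 0.96234243, -0.27153257, -0.0129271 ],
       [-0.19364642, -0.65137865, -0.73362587],
       [ 0.19078288,  0.70850259, -0.67943062]]), 't': array([-0.46990645,  0.16814096,  0.7186694 ])}
```

View pics/top0.png

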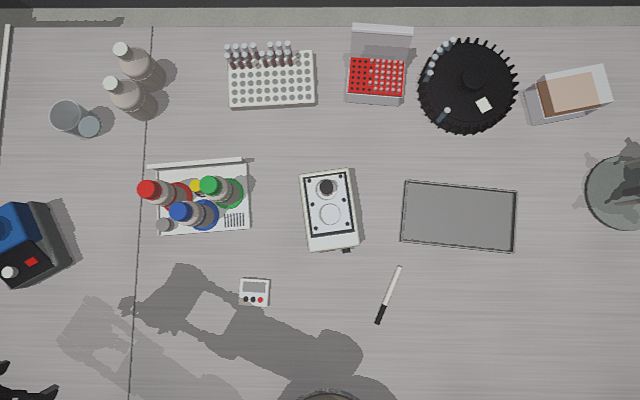

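View pics/side0.png

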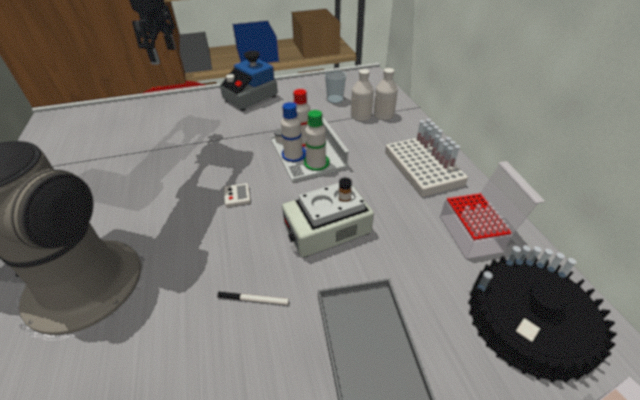

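The top view shows the red, blue and green caps at about (146,189), (180,212) and (208,185). The free well is at (330,215), the black cap at (326,187), and the tray corners run from about (405,181) to (514,252). Next I'll measure them.

```bash
cat > h.py <<'E'
from plant import *
import cv2, numpy as np
P={n:camera_params(n) for n in("top","side")}
def ray(n,uv):
    p=P[n];d=p["R"].T@np.linalg.solve(p["K"],[uv[0],uv[1],1]);return -p["R"].T@p["t"],d
def onz(n,uv,z):
    c,d=ray(n,uv);return c+d*(z-c[2])/d[2]
def tri(uvt,uvs):
    A=np.zeros((3,3));b=np.zeros(3)
    for n,u in(("top",uvt),("side",uvs)):
        c,d=ray(n,u);d/=np.linalg.norm(d);M=np.eye(3)-np.outer(d,d);A+=M;b+=M@c
    return np.linalg.solve(A,b)
HUE={"red":((0,6),(174,180)),"blue":((105,125),),"green":((55,85),),"yellow":((22,33),)}
def blob(img,col,roi,smin=130,vmin=60):
    x0,y0,x1,y1=roi;h=cv2.cvtColor(img[y0:y1,x0:x1],cv2.COLOR_RGB2HSV);m=0
    for a,b in HUE[col]: m=m|cv2.inRange(h,(a,smin,vmin),(b,255,255))
    n,l,st,c=cv2.connectedComponentsWithStats(m)
    return sorted([(int(st[i,4]),(c[i]+[x0,y0]).round(1),(st[i,:4]+[x0,y0,0,0]).tolist()) for i in range(1,n)],key=lambda t:-t[0])[:3]
E
python3 - <<'E'
from h import *
t=cv2.imread("pics/top0.png")[:,:,::-1].copy();s=cv2.imread("pics/side0.png")[:,:,::-1].copy()
for c in HUE:
    print(c,"T",blob(t,c,(130,165,250,240)));print("   S",blob(s,c,(260,85,350,180)))
a=cv2.resize(t[150:260,130:260],None,fx=5,fy=5,interpolation=2)
b=cv2.resize(t[150:265,290:530],None,fx=3.3,fy=3.3,interpolation=2)
cv2.imwrite("pics/a.png",a[:,:,::-1]);cv2.imwrite("pics/b.png",b[:,:,::-1])
E
```

```text
red T [(317, array([147.3, 189.1]), [137, 180, 24, 20]), (120, array([184.6, 189.5]), [171, 182, 21, 19]), (7, array([172.3, 201.1]), [171, 199, 4, 5])]
   S [(162, array([299.8,  96. ]), [294, 89, 12, 15]), (9, array([303.2, 123.3]), [301, 122, 5, 3]), (5, array([303.2, 144.6]), [302, 144, 3, 2])]
blue T [(262, array([177.6, 210.7]), [169, 202, 18, 20]), (192, array([209.3, 213.1]), [194, 200, 25, 30]), (8, array([187.8, 218.4]), [185, 216, 6, 5])]
   S [(175, array([289.3, 110.1]), [283, 103, 14, 16]), (52, array([296.2, 156.3]), [283, 148, 22, 13]), (11, array([294., 138.]), [289, 136, 11, 4])]
green T [(245, array([207.9, 184.4]), [200, 176, 17, 19]), (124, array([233.6, 196.2]), [219, 178, 24, 31]), (6, array([214.5, 194.3]), [212, 193, 6, 3])]
   S [(180, array([314.5, 118.1]), [308, 111, 14, 16]), (31, array([323.8, 165.1]), [314, 158, 15, 12]), (16, array([307.3, 165.4]), [305, 161, 7, 8])]
yellow T [(99, array([194.5, 185.3]), [190, 180, 10, 12])]
   S []
```

View pics/a.png

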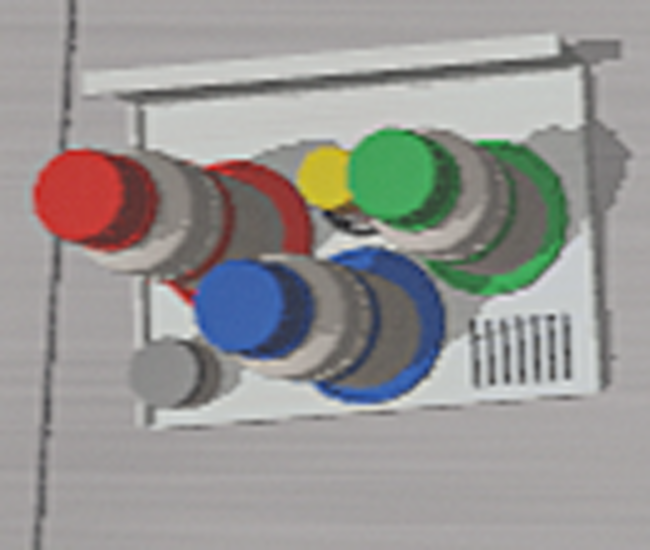

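View pics/b.png

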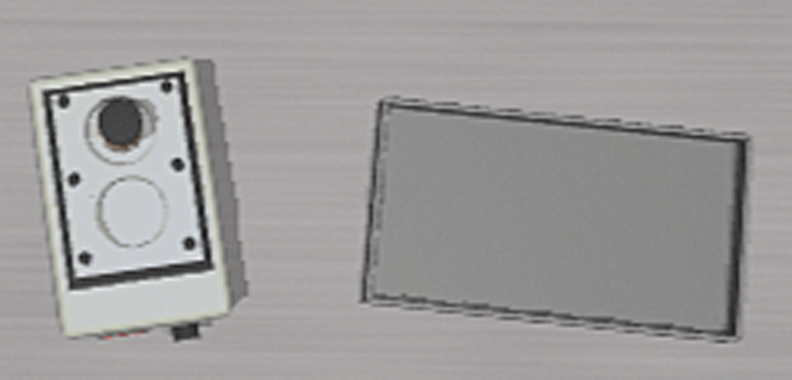

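```bash
python3 - <<'E'
from h import *
ca=lambda u,v:(130+u/5-.4,150+v/5-.4); cb=lambda u,v:(290+u/3.3-.35,150+v/3.3-.35)
C={}
for n,p,s in(("red",(79,195),(299.8,96)),("blue",(240,307),(289.3,110.1)),("green",(392,173),(314.5,118.1))):
    C[n]=onz("top",ca(*p),.161);print(n,C[n].round(4),"tri-ish",tri(ca(*p),s).round(4))
r,b,g=[C[k][:2] for k in("red","blue","green")]
print(np.linalg.norm(r-g),np.linalg.norm(r-b),np.linalg.norm(g-b))
L=r-g;ang=np.arctan2(L[1],L[0]);
# rigid fit: cup c, u=unit to red, front=f
u=np.array([np.cos(ang),np.sin(ang)]);f=np.array([-u[1],u[0]]);
c=((r+g)/2*2+(b-61e-3*f))/3;
print("line ang",np.degrees(ang),"cup",c,"red",c+.061*u,"blue",c+.061*f,"green",c-.061*u)
print("well",onz("top",cb(132,212),.09),"black",onz("top",cb(122,122),.128))
T=[onz("top",cb(*p),.022)[:2] for p in((381,99),(749,138),(738,341),(362,301))]
T=np.array(T);print(T.round(4),"c",T.mean(0));e=T[0]+T[3]-T[1]-T[2];a=np.arctan2(e[1],e[0]);print("tray y ang",np.degrees(a),np.linalg.norm(e)/2)
for k in(-1,0,1):print(T.mean(0)+k*.08*np.array([np.cos(a),np.sin(a)]))
E
```

```text
red [0.53  0.352 0.161] tri-ish [0.5324 0.3608 0.1429]
blue [0.4875 0.2872 0.161 ] tri-ish [0.4891 0.2943 0.1432]
green [0.5395 0.2312 0.161 ] tri-ish [0.5412 0.237  0.1435]
0.12115596851321622 0.07750581766662208 0.07645765600550326
line ang 94.48866283243544 cup [0.5392723  0.29172719] red [0.53449832 0.3525401 ] blue [0.47845939 0.28695322] green [0.54404627 0.23091429]
well [ 0.4897692  -0.00181644  0.09      ] black [0.54127355 0.00429675 0.128     ]
[[ 0.5735 -0.1701]
 [ 0.5486 -0.4173]
 [ 0.4127 -0.4041]
 [ 0.4363 -0.1558]] c [ 0.49277806 -0.28685778]
tray y ang 84.41397646571009 0.24894828761185844
[ 0.48499085 -0.36647788]
[ 0.49277806 -0.28685778]
[ 0.50056527 -0.20723769]
```

```bash
python3 - <<'E'
from h import *
ca=lambda u,v:(130+u/5-.4,150+v/5-.4)
r,b,g=[onz("top",ca(*p),.016)[:2] for p in((235,238),(367,325),(490,218))]
print(r,b,g,np.linalg.norm(r-g),np.linalg.norm(r-b),np.linalg.norm(g-b))
L=r-g;ang=np.arctan2(L[1],L[0]);u=np.array([np.cos(ang),np.sin(ang)]);f=np.array([-u[1],u[0]])
c=((r+g)+(b-.061*f))/3
print(np.degrees(ang),c,"red",c+.061*u,"blue",c+.061*f,"green",c-.061*u)
E
```

```text
[0.52995325 0.34904471] [0.49073864 0.28643516] [0.5401289  0.23221316] 0.11727384854318082 0.07387653006756369 0.07334455290153324
94.97771673281511 [0.54053024 0.2909953 ] red [0.53523737 0.35176524] blue [0.4797603  0.28570243] green [0.54582311 0.23022536]
```

>>> play_rows(series=[[[0.1,-0.07,0],[0,0,0.06],0.7],[[0.25,-0.17,0],[0,0,0.13],0.7],[[0.42,-0.29,0],[0,0,0.2],0.7],[[0.6,-0.42,0],[0,0,0.27],0.7],[[0.78,-0.54,0],[0,0,0.31],0.7],[[0.95,-0.66,0],[0,0,0.31],0.7],[[1,-0.7,0],[0,0,0.31],0.7],[[1,-0.7,0],[0,0,0.31],0.7],[[1,-0.7,0],[0,0,0.31],0.7],[[1,-0.7,0],[0,0,0.31],0.7]])

```text
time: 1.35
position: [0.4063, 0.3432, 0.2504]
tcp_rot: [180.0, -0.0, -175.3]
ft_force: [-0.6, -0.0, 0.0]
gripper_width: 0.699
grip_force: 0.0
```

>>> play_rows(series=[[[0.1,-0.07,0],[0,0,0],0.7],[[0.25,-0.17,0],[0,0,0],0.7],[[0.37,-0.25,-0.02],[0,0,0],0.7],[[0.405,-0.275,-0.1],[0,0,0],0.7],[[0.405,-0.275,-0.2],[0,0,0],0.7],[[0.405,-0.275,-0.25],[0,0,0],0.7],[[0.405,-0.275,-0.25],[0,0,0],0.7],[[0.405,-0.275,-0.25],[0,0,0],0.7],[[0.405,-0.275,-0.25],[0,0,0],0.7],[[0.405,-0.275,-0.25],[0,0,0],0.7]])

```text
time: 2.6
position: [0.4884, 0.2875, 0.2008]
tcp_rot: [180.0, 0.1, -175.3]
ft_force: [-0.0, -0.1, -0.1]
gripper_width: 0.699
grip_force: 0.0
```

```bash
python3 - <<'E'
from h import *
s=grab_frame("side");t=grab_frame("top")
a=cv2.resize(s[40:190,220:400],None,fx=2.6,fy=2.6,interpolation=2);b=cv2.resize(t[120:270,110:270],None,fx=2.6,fy=2.6,interpolation=2)
cv2.imwrite("pics/c.png",np.hstack([a[:390],b[:390]])[:,:800,::-1])
E
```

```text
(no output)
```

View pics/c.png

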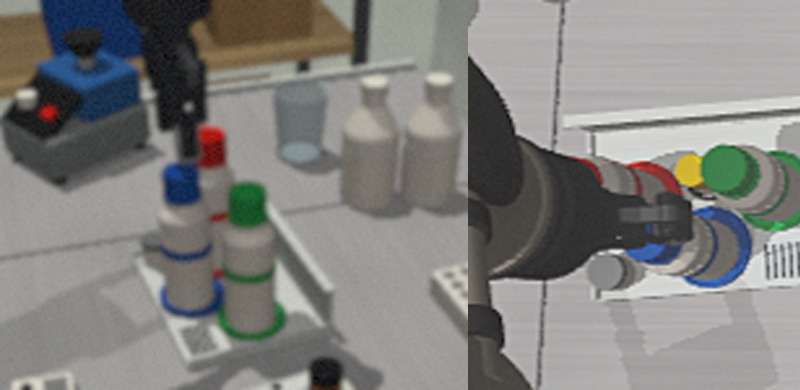

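The gripper sits over the blue cap in both views, so I'll descend and grip.

>>> play_rows(series=[[[0,0,-0.08],[0,0,0],0.7],[[0,0,-0.18],[0,0,0],0.7],[[0,0,-0.25],[0,0,0],0.7],[[0,0,-0.265],[0,0,0],0.7],[[0,0,-0.265],[0,0,0],0.3],[[0,0,-0.265],[0,0,0],0.1],[[0,0,-0.265],[0,0,0],0.1],[[0,0,-0.265],[0,0,0],0.1],[[0,0,-0.265],[0,0,0],0.1],[[0,0,-0.265],[0,0,0],0.1]])

```text
time: 3.95
position: [0.4886, 0.2876, 0.1479]
tcp_rot: [180.0, 0.1, -175.3]
ft_force: [0.6, 0.6, 5.3]
gripper_width: 0.401
grip_force: 60.0
```

>>> play_rows(series=[[[0,0,0.04],[0,0,0],0.1],[[0,0,0.12],[0,0,0],0.1],[[0,0,0.24],[0,0,0],0.1],[[0,0,0.38],[0,0,0],0.1],[[0,0,0.52],[0,0,0],0.1],[[0,0,0.66],[0,0,0],0.1],[[0,0,0.78],[0,0,0],0.1],[[0,0,0.87],[0,0,0],0.1],[[0,-0.04,0.92],[0,0,0],0.1],[[0,-0.12,0.925],[0,0,0],0.1]])

```text
time: 5.2
position: [0.4882, 0.2627, 0.3328]
tcp_rot: [180.0, 0.0, -175.3]
ft_force: [-0.4, -0.0, -2.6]
gripper_width: 0.408
grip_force: 60.1
```

>>> play_rows(series=[[[0,-0.1,0],[0,0,0],0.1],[[0,-0.2,0],[0,0,0],0.1],[[0,-0.3,0],[0,0,0],0.1],[[0,-0.4,0],[0,0,0],0.1],[[0,-0.5,0],[0,0,0],0.1],[[0,-0.6,0],[0,0,0],0.1],[[0,-0.7,0],[0,0,0],0.1],[[0,-0.8,0],[0,0,0],0.1],[[0,-0.9,0],[0,0,0],0.1],[[0,-1,0],[0,0,0],0.1]])

```text
time: 6.45
position: [0.488, 0.062, 0.3324]
tcp_rot: [180.0, 0.0, -175.4]
ft_force: [0.0, -0.1, -3.3]
gripper_width: 0.407
grip_force: 60.1
```

>>> play_rows(series=[[[0,-0.1,0],[0,0,0],0.1],[[0,-0.2,0],[0,0,0],0.1],[[0,-0.3,0],[0,0,0],0.1],[[0,-0.4,0],[0,0,0],0.1],[[0,-0.5,0],[0,0,0],0.1],[[0,-0.6,0],[0,0,0],0.1],[[0,-0.7,0],[0,0,0],0.1],[[0,-0.8,0],[0,0,0],0.1],[[0,-0.9,0],[0,0,0],0.1],[[0,-1,0],[0,0,0],0.1]])

```text
time: 7.7
position: [0.4878, -0.1379, 0.3324]
tcp_rot: [180.0, 0.0, -175.4]
ft_force: [-0.1, 0.1, -2.4]
gripper_width: 0.405
grip_force: 60.1
```

>>> play_rows(series=[[[0.005,-0.1,0],[0,0,0],0.1],[[0.01,-0.2,0],[0,0,0],0.1],[[0.015,-0.3,0],[0,0,0],0.1],[[0.02,-0.4,0],[0,0,0],0.1],[[0.025,-0.5,0],[0,0,0],0.1],[[0.025,-0.6,0],[0,0,0],0.1],[[0.025,-0.68,0],[0,0,0],0.1],[[0.025,-0.73,-0.03],[0,0,0],0.1],[[0.025,-0.75,-0.1],[0,0,0],0.1],[[0.025,-0.75,-0.2],[0,0,0],0.1]])

```text
time: 8.95
position: [0.4932, -0.2865, 0.2913]
tcp_rot: [180.0, 0.0, -175.3]
ft_force: [-0.7, 0.1, -3.2]
gripper_width: 0.404
grip_force: 60.1
```

>>> play_rows(series=[[[0,0,-0.1],[0,0,0],0.1],[[0,0,-0.2],[0,0,0],0.1],[[0,0,-0.3],[0,0,0],0.1],[[0,0,-0.4],[0,0,0],0.1],[[0,0,-0.5],[0,0,0],0.1],[[0,0,-0.6],[0,0,0],0.1],[[0,0,-0.68],[0,0,0],0.1],[[0,0,-0.72],[0,0,0],0.1],[[0,0,-0.74],[0,0,0],0.1],[[0,0,-0.745],[0,0,0],0.1]])

```text
time: 10.2
position: [0.4934, -0.2867, 0.1435]
tcp_rot: [-180.0, 0.0, -175.3]
ft_force: [0.0, -0.1, -2.7]
gripper_width: 0.408
grip_force: 60.1
```

>>> play_rows(series=[[[0,0,-0.005],[0,0,0],0.1],[[0,0,-0.01],[0,0,0],0.1],[[0,0,-0.015],[0,0,0],0.1],[[0,0,-0.015],[0,0,0],0.1],[[0,0,-0.015],[0,0,0],0.45],[[0,0,-0.015],[0,0,0],0.7],[[0,0,-0.015],[0,0,0],0.7],[[0,0,-0.015],[0,0,0],0.7],[[0,0,-0.015],[0,0,0],0.7],[[0,0,-0.015],[0,0,0],0.7]])

```text
time: 11.45
position: [0.4932, -0.2866, 0.1403]
tcp_rot: [180.0, 0.0, -175.3]
ft_force: [0.3, -0.7, -0.2]
gripper_width: 0.699
grip_force: 0.0
```

>>> play_rows(series=[[[0,0,0.1],[0,0,0],0.7],[[0,0,0.25],[0,0,0],0.7],[[0,0,0.4],[0,0,0],0.7],[[0,0.1,0.52],[0,0,0],0.7],[[0,0.25,0.59],[0,0,0],0.7],[[0,0.4,0.59],[0,0,0],0.7],[[0,0.55,0.59],[0,0,0],0.7],[[0,0.7,0.59],[0,0,0],0.7],[[0,0.85,0.59],[0,0,0],0.7],[[0,1,0.59],[0,0,0],0.7]])

```text
time: 12.7
position: [0.4931, -0.0857, 0.2584]
tcp_rot: [180.0, 0.0, -175.4]
ft_force: [-0.4, -0.0, 0.4]
gripper_width: 0.702
grip_force: 0.0
```

```bash
python3 - <<'E'
from h import *
t=grab_frame("top");s=grab_frame("side")
cv2.imwrite("pics/d.png",np.hstack([t[140:300,130:530],s[80:400,270:670][::1][:160]] )[:,:,::-1])
for c,r in(("red",(130,165,250,240)),("blue",(130,165,250,240)),("green",(130,165,250,240)),("yellow",(130,165,250,240)),("blue",(400,160,540,290))):print(c,blob(t,c,r))
a=cv2.resize(t[150:260,130:260],None,fx=5,fy=5,interpolation=2)
cv2.imwrite("pics/e.png",a[:,:,::-1])
E
```

```text
red [(312, array([147.2, 189. ]), [137, 180, 24, 20]), (239, array([182.1, 198.7]), [164, 182, 28, 31]), (1, array([175., 197.]), [175, 197, 1, 1])]
blue [(716, array([203. , 214.5]), [188, 200, 31, 30])]
green [(244, array([208. , 184.4]), [200, 176, 17, 18]), (83, array([230.5, 203.5]), [216, 192, 26, 17]), (7, array([228.1, 178.3]), [226, 178, 5, 2])]
yellow [(100, array([194.6, 185.3]), [190, 180, 10, 12])]
blue []
```

View pics/e.png

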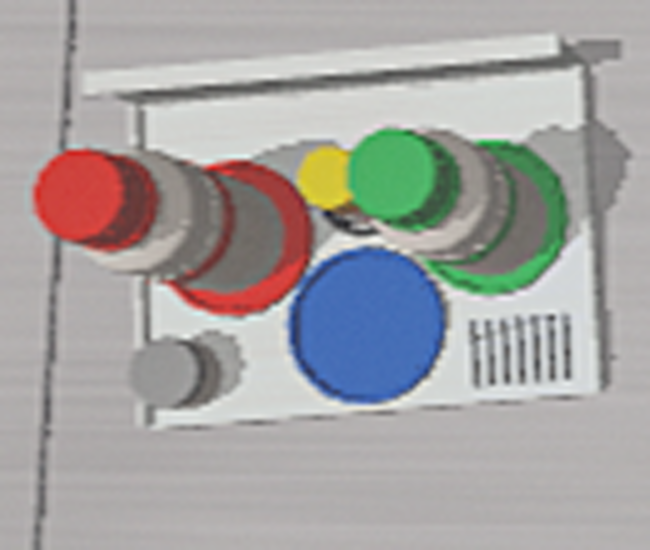

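The view shows the blue seat empty, as a full disc centred near (203,214.5). The red and green bottles haven't moved. Green is next.

>>> play_rows(series=[[[0,0.06,0],[0,0,0],0.7],[[0.02,0.16,0],[0,0,0],0.7],[[0.04,0.28,0],[0,0,0],0.7],[[0.06,0.4,0],[0,0,0],0.7],[[0.08,0.52,0],[0,0,0],0.7],[[0.1,0.64,0],[0,0,0],0.7],[[0.12,0.76,0],[0,0,0],0.7],[[0.14,0.86,0],[0,0,0],0.7],[[0.15,0.95,0],[0,0,0],0.7],[[0.15,1,0],[0,0,0],0.7]])

```text
time: 14.05
position: [0.5233, 0.114, 0.2582]
tcp_rot: [180.0, -0.0, -175.3]
ft_force: [-0.0, 0.8, 0.7]
gripper_width: 0.706
grip_force: 0.0
```

>>> play_rows(series=[[[0.02,0.12,0],[0,0,0],0.7],[[0.04,0.26,0],[0,0,0],0.7],[[0.06,0.4,0],[0,0,0],0.7],[[0.08,0.52,0],[0,0,0],0.7],[[0.0825,0.59,-0.04],[0,0,0],0.7],[[0.0825,0.59,-0.14],[0,0,0],0.7],[[0.0825,0.59,-0.26],[0,0,0],0.7],[[0.0825,0.59,-0.38],[0,0,0],0.7],[[0.0825,0.59,-0.5],[0,0,0],0.7],[[0.0825,0.59,-0.555],[0,0,0],0.7]])

```text
time: 15.3
position: [0.5389, 0.2307, 0.1455]
tcp_rot: [-180.0, -0.2, -175.4]
ft_force: [0.3, 0.3, -0.5]
gripper_width: 0.7
grip_force: 0.0
```

>>> play_rows(series=[[[0,0,0],[0,0,0],0.5],[[0,0,0],[0,0,0],0.3],[[0,0,0],[0,0,0],0.1],[[0,0,0],[0,0,0],0.1],[[0,0,0],[0,0,0],0.1],[[0,0,0],[0,0,0],0.1],[[0,0,0.04],[0,0,0],0.1],[[0,0,0.12],[0,0,0],0.1],[[0,0,0.22],[0,0,0],0.1],[[0,0,0.32],[0,0,0],0.1]])

```text
time: 16.55
position: [0.5398, 0.2314, 0.2129]
tcp_rot: [180.0, 0.0, -175.4]
ft_force: [-0.2, 0.8, -1.7]
gripper_width: 0.408
grip_force: 60.0
```

>>> play_rows(series=[[[0,0,0.12],[0,0,0],0.1],[[0,0,0.24],[0,0,0],0.1],[[0,0,0.36],[0,0,0],0.1],[[0,0,0.47],[0,0,0],0.1],[[0,0,0.55],[0,0,0],0.1],[[0,-0.02,0.595],[0,0,0],0.1],[[-0.01,-0.06,0.605],[0,0,0],0.1],[[-0.02,-0.14,0.605],[0,0,0],0.1],[[-0.03,-0.24,0.605],[0,0,0],0.1],[[-0.04,-0.34,0.605],[0,0,0],0.1]])

```text
time: 17.8
position: [0.5314, 0.1616, 0.332]
tcp_rot: [-180.0, -0.0, -175.4]
ft_force: [-0.5, -0.5, -1.6]
gripper_width: 0.403
grip_force: 59.9
```

>>> play_rows(series=[[[-0.01,-0.1,0],[0,0,0],0.1],[[-0.02,-0.2,0],[0,0,0],0.1],[[-0.03,-0.3,0],[0,0,0],0.1],[[-0.04,-0.4,0],[0,0,0],0.1],[[-0.05,-0.5,0],[0,0,0],0.1],[[-0.06,-0.6,0],[0,0,0],0.1],[[-0.07,-0.7,0],[0,0,0],0.1],[[-0.08,-0.8,0],[0,0,0],0.1],[[-0.09,-0.9,0],[0,0,0],0.1],[[-0.1,-1,0],[0,0,0],0.1]])

```text
time: 19.05
position: [0.5114, -0.0379, 0.3324]
tcp_rot: [-180.0, 0.0, -175.4]
ft_force: [-0.6, -1.0, -2.3]
gripper_width: 0.403
grip_force: 59.9
```

>>> play_rows(series=[[[-0.01,-0.1,0],[0,0,0],0.1],[[-0.02,-0.2,0],[0,0,0],0.1],[[-0.03,-0.3,0],[0,0,0],0.1],[[-0.04,-0.4,0],[0,0,0],0.1],[[-0.05,-0.5,0],[0,0,0],0.1],[[-0.06,-0.6,0],[0,0,0],0.1],[[-0.07,-0.7,0],[0,0,0],0.1],[[-0.08,-0.8,0],[0,0,0],0.1],[[-0.09,-0.9,0],[0,0,0],0.1],[[-0.1,-1,0],[0,0,0],0.1]])

```text
time: 20.3
position: [0.4916, -0.2379, 0.3323]
tcp_rot: [180.0, -0.0, -175.3]
ft_force: [0.4, -0.3, -2.6]
gripper_width: 0.405
grip_force: 59.9
```

>>> play_rows(series=[[[-0.01,-0.1,0],[0,0,0],0.1],[[-0.02,-0.2,0],[0,0,0],0.1],[[-0.03,-0.3,0],[0,0,0],0.1],[[-0.0325,-0.4,0],[0,0,0],0.1],[[-0.0325,-0.5,0],[0,0,0],0.1],[[-0.0325,-0.58,0],[0,0,0],0.1],[[-0.0325,-0.63,0],[0,0,0],0.1],[[-0.0325,-0.65,-0.03],[0,0,0],0.1],[[-0.0325,-0.65,-0.1],[0,0,0],0.1],[[-0.0325,-0.65,-0.2],[0,0,0],0.1]])

```text
time: 21.55
position: [0.4853, -0.366, 0.2914]
tcp_rot: [180.0, 0.0, -175.3]
ft_force: [-0.3, -0.6, -1.7]
gripper_width: 0.405
grip_force: 60.0
```

>>> play_rows(series=[[[0,0,-0.1],[0,0,0],0.1],[[0,0,-0.2],[0,0,0],0.1],[[0,0,-0.3],[0,0,0],0.1],[[0,0,-0.4],[0,0,0],0.1],[[0,0,-0.5],[0,0,0],0.1],[[0,0,-0.6],[0,0,0],0.1],[[0,0,-0.68],[0,0,0],0.1],[[0,0,-0.72],[0,0,0],0.1],[[0,0,-0.74],[0,0,0],0.1],[[0,0,-0.75],[0,0,0],0.1]])

```text
time: 22.8
position: [0.4854, -0.3668, 0.1426]
tcp_rot: [-180.0, 0.0, -175.3]
ft_force: [-0.3, -0.3, -2.0]
gripper_width: 0.405
grip_force: 60.0
```

>>> play_rows(series=[[[0,0,-0.005],[0,0,0],0.1],[[0,0,-0.01],[0,0,0],0.1],[[0,0,-0.01],[0,0,0],0.1],[[0,0,-0.01],[0,0,0],0.1],[[0,0,-0.01],[0,0,0],0.45],[[0,0,-0.01],[0,0,0],0.7],[[0,0,-0.01],[0,0,0],0.7],[[0,0,-0.01],[0,0,0],0.7],[[0,0,-0.01],[0,0,0],0.7],[[0,0,-0.01],[0,0,0],0.7]])

```text
time: 24.05
position: [0.4852, -0.3666, 0.1403]
tcp_rot: [180.0, -0.0, -175.3]
ft_force: [0.2, 0.4, 0.9]
gripper_width: 0.702
grip_force: 0.0
```

>>> play_rows(series=[[[0,0,0.1],[0,0,0],0.7],[[0,0,0.25],[0,0,0],0.7],[[0,0,0.4],[0,0,0],0.7],[[0,0.1,0.52],[0,0,0],0.7],[[0,0.25,0.59],[0,0,0],0.7],[[0,0.4,0.59],[0,0,0],0.7],[[0,0.55,0.59],[0,0,0],0.7],[[0,0.7,0.59],[0,0,0],0.7],[[0,0.85,0.59],[0,0,0],0.7],[[0,1,0.59],[0,0,0],0.7]])

```text
time: 25.3
position: [0.4851, -0.1656, 0.2584]
tcp_rot: [180.0, 0.0, -175.4]
ft_force: [0.5, -0.2, -0.2]
gripper_width: 0.702
grip_force: 0.0
```

>>> play_rows(series=[[[0.01,0.15,0],[0,0,0],0.7],[[0.02,0.3,0],[0,0,0],0.7],[[0.03,0.45,0],[0,0,0],0.7],[[0.04,0.6,0],[0,0,0],0.7],[[0.05,0.75,0],[0,0,0],0.7],[[0.06,0.9,0],[0,0,0],0.7],[[0.08,1,0],[0,0,0],0.7],[[0.1,1,0],[0,0,0],0.7],[[0.1,1,0],[0,0,0],0.7],[[0.1,1,0],[0,0,0],0.7]])

```text
time: 26.55
position: [0.5052, 0.0326, 0.2583]
tcp_rot: [-180.0, -0.0, -175.4]
ft_force: [-0.2, 0.5, -0.0]
gripper_width: 0.7
grip_force: 0.0
```

>>> play_rows(series=[[[0.01,0.08,0],[0,0,0],0.7],[[0.02,0.2,0],[0,0,0],0.7],[[0.03,0.33,0],[0,0,0],0.7],[[0.04,0.46,0],[0,0,0],0.7],[[0.05,0.59,0],[0,0,0],0.7],[[0.06,0.71,0],[0,0,0],0.7],[[0.07,0.82,0],[0,0,0],0.7],[[0.08,0.91,0],[0,0,0],0.7],[[0.09,0.97,0],[0,0,0],0.7],[[0.1,1,0],[0,0,0],0.7]])

```text
time: 27.8
position: [0.5253, 0.234, 0.2582]
tcp_rot: [180.0, -0.0, -175.3]
ft_force: [0.0, 0.4, -0.5]
gripper_width: 0.702
grip_force: 0.0
```

>>> play_rows(series=[[[0,0.1,0],[0,0,0],0.7],[[0.01,0.22,0],[0,0,0],0.7],[[0.02,0.35,0],[0,0,0],0.7],[[0.025,0.48,0],[0,0,0],0.7],[[0.025,0.57,-0.03],[0,0,0],0.7],[[0.025,0.595,-0.12],[0,0,0],0.7],[[0.025,0.595,-0.24],[0,0,0],0.7],[[0.025,0.595,-0.36],[0,0,0],0.7],[[0.025,0.595,-0.48],[0,0,0],0.7],[[0.025,0.595,-0.555],[0,0,0],0.7]])

```text
time: 29.05
position: [0.5295, 0.3514, 0.1449]
tcp_rot: [-179.9, -0.2, -175.4]
ft_force: [0.2, 0.3, 0.2]
gripper_width: 0.699
grip_force: 0.0
```

>>> play_rows(series=[[[0,0,0],[0,0,0],0.5],[[0,0,0],[0,0,0],0.3],[[0,0,0],[0,0,0],0.1],[[0,0,0],[0,0,0],0.1],[[0,0,0],[0,0,0],0.1],[[0,0,0],[0,0,0],0.1],[[0,0,0.04],[0,0,0],0.1],[[0,0,0.12],[0,0,0],0.1],[[0,0,0.22],[0,0,0],0.1],[[0,0,0.32],[0,0,0],0.1]])

```text
time: 30.3
position: [0.5304, 0.3525, 0.2134]
tcp_rot: [180.0, 0.1, -175.3]
ft_force: [-0.3, -0.2, -1.1]
gripper_width: 0.405
grip_force: 59.8
```

>>> play_rows(series=[[[0,0,0.12],[0,0,0],0.1],[[0,0,0.24],[0,0,0],0.1],[[0,0,0.36],[0,0,0],0.1],[[0,0,0.47],[0,0,0],0.1],[[0,0,0.55],[0,0,0],0.1],[[0,-0.02,0.595],[0,0,0],0.1],[[-0.01,-0.06,0.605],[0,0,0],0.1],[[-0.02,-0.14,0.605],[0,0,0],0.1],[[-0.03,-0.24,0.605],[0,0,0],0.1],[[-0.04,-0.34,0.605],[0,0,0],0.1]])

```text
time: 31.55
position: [0.5217, 0.2827, 0.3316]
tcp_rot: [-180.0, -0.1, -175.4]
ft_force: [0.5, -0.3, -1.6]
gripper_width: 0.406
grip_force: 59.9
```

>>> play_rows(series=[[[-0.01,-0.1,0],[0,0,0],0.1],[[-0.02,-0.2,0],[0,0,0],0.1],[[-0.03,-0.3,0],[0,0,0],0.1],[[-0.04,-0.4,0],[0,0,0],0.1],[[-0.05,-0.5,0],[0,0,0],0.1],[[-0.06,-0.6,0],[0,0,0],0.1],[[-0.07,-0.7,0],[0,0,0],0.1],[[-0.08,-0.8,0],[0,0,0],0.1],[[-0.09,-0.9,0],[0,0,0],0.1],[[-0.1,-1,0],[0,0,0],0.1]])

```text
time: 32.8
position: [0.502, 0.0831, 0.3324]
tcp_rot: [180.0, 0.0, -175.4]
ft_force: [0.1, -0.4, -2.0]
gripper_width: 0.401
grip_force: 59.9
```

```bash
python3 - <<'E'
from h import *
t=grab_frame("top")
cv2.imwrite("pics/f.png",cv2.resize(t[150:260,130:260],None,fx=5,fy=5,interpolation=2)[:,:,::-1])
R=(130,150,250,250)
Q={}
for c in("red","blue","green","yellow"):
    n,p,b=blob(t,c,R)[0];z=.0135 if c!="yellow" else .058
    cb=(b[0]+(b[2]-1)/2,b[1]+(b[3]-1)/2);Q[c]=onz("top",p,z);print(c,n,p,b,Q[c].round(4),onz("top",cb,z).round(4))
print([np.linalg.norm(Q["yellow"]-Q[c])for c in Q])
E
```

```text
red 239 [176.1 206.1] [162, 202, 30, 11] [0.5098 0.3501 0.0135] [0.5077 0.3491 0.0135]
blue 690 [202.8 215.3] [188, 202, 31, 28] [0.4893 0.2877 0.0135] [0.4889 0.2872 0.0135]
green 5 [222.  206.4] [220, 206, 5, 2] [0.51   0.2445 0.0135] [0.5098 0.2445 0.0135]Traceback (most recent call last):
  File "<stdin>", line 7, in <module>
IndexError: list index out of range
```

View pics/f.png

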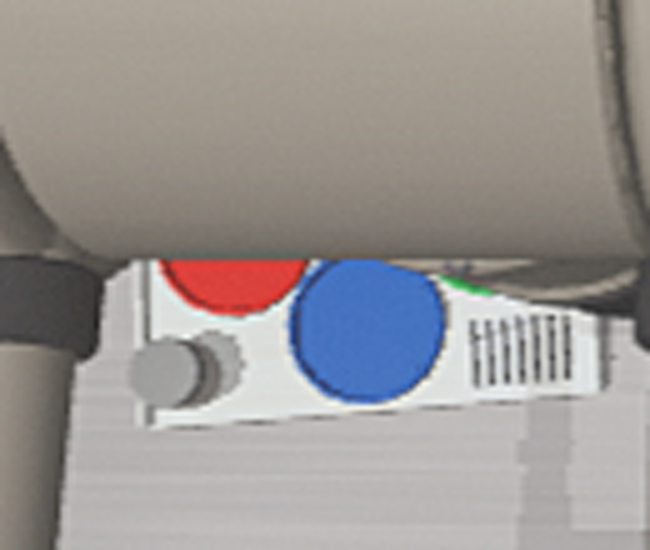

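The arm hides the deck here, so I'll place red first and look again afterwards.

>>> play_rows(series=[[[0,-0.1,0],[0,0,0],0.1],[[0,-0.2,0],[0,0,0],0.1],[[0,-0.3,0],[0,0,0],0.1],[[0,-0.4,0],[0,0,0],0.1],[[0,-0.5,0],[0,0,0],0.1],[[0,-0.6,0],[0,0,0],0.1],[[0,-0.7,0],[0,0,0],0.1],[[0,-0.8,0],[0,0,0],0.1],[[0,-0.9,0],[0,0,0],0.1],[[0,-1,0],[0,0,0],0.1]])

```text
time: 34.1
position: [0.5021, -0.1166, 0.3323]
tcp_rot: [180.0, 0.0, -175.3]
ft_force: [1.3, 1.0, -2.0]
gripper_width: 0.407
grip_force: 60.1
```

>>> play_rows(series=[[[0,-0.1,0],[0,0,0],0.1],[[0,-0.2,0],[0,0,0],0.1],[[-0.005,-0.3,0],[0,0,0],0.1],[[-0.005,-0.38,0],[0,0,0],0.1],[[-0.005,-0.43,0],[0,0,0],0.1],[[-0.005,-0.455,0],[0,0,0],0.1],[[-0.005,-0.455,0],[0,0,0],0.1],[[-0.005,-0.455,-0.03],[0,0,0],0.1],[[-0.005,-0.455,-0.1],[0,0,0],0.1],[[-0.005,-0.455,-0.2],[0,0,0],0.1]])

```text
time: 35.35
position: [0.5012, -0.2062, 0.2914]
tcp_rot: [-180.0, 0.0, -175.3]
ft_force: [-0.5, 0.1, -2.0]
gripper_width: 0.403
grip_force: 60.2
```

>>> play_rows(series=[[[0,0,-0.1],[0,0,0],0.1],[[0,0,-0.2],[0,0,0],0.1],[[0,0,-0.3],[0,0,0],0.1],[[0,0,-0.4],[0,0,0],0.1],[[0,0,-0.5],[0,0,0],0.1],[[0,0,-0.6],[0,0,0],0.1],[[0,0,-0.68],[0,0,0],0.1],[[0,0,-0.72],[0,0,0],0.1],[[0,0,-0.74],[0,0,0],0.1],[[0,0,-0.75],[0,0,0],0.1]])

```text
time: 36.6
position: [0.5014, -0.2066, 0.1424]
tcp_rot: [-180.0, 0.0, -175.3]
ft_force: [-0.2, 0.3, -1.6]
gripper_width: 0.407
grip_force: 60.2
```

>>> play_rows(series=[[[0,0,-0.005],[0,0,0],0.1],[[0,0,-0.01],[0,0,0],0.1],[[0,0,-0.01],[0,0,0],0.1],[[0,0,-0.01],[0,0,0],0.1],[[0,0,-0.01],[0,0,0],0.45],[[0,0,-0.01],[0,0,0],0.7],[[0,0,-0.01],[0,0,0],0.7],[[0,0,-0.01],[0,0,0],0.7],[[0,0,-0.01],[0,0,0],0.7],[[0,0,-0.01],[0,0,0],0.7]])

```text
time: 37.85
position: [0.5012, -0.2066, 0.1403]
tcp_rot: [180.0, -0.0, -175.4]
ft_force: [0.0, 0.0, -0.1]
gripper_width: 0.702
grip_force: 0.0
```

>>> play_rows(series=[[[0,0,0.1],[0,0,0],0.7],[[0,0,0.25],[0,0,0],0.7],[[0,0,0.4],[0,0,0],0.7],[[0,0.1,0.52],[0,0,0],0.7],[[0,0.2,0.59],[0,0,0],0.7],[[0,0.3,0.59],[0,0,0],0.7],[[0,0.4,0.59],[0,0,0],0.7],[[0,0.5,0.59],[0,0,0],0.7],[[0,0.6,0.59],[0,0,0],0.7],[[0,0.7,0.59],[0,0,0],0.7]])

```text
time: 39.1
position: [0.5011, -0.0652, 0.258]
tcp_rot: [180.0, -0.0, -175.3]
ft_force: [-0.1, 0.9, 0.7]
gripper_width: 0.702
grip_force: 0.0
```

```bash
python3 - <<'E'
from h import *
t=grab_frame("top");s=grab_frame("side")
a=cv2.resize(t[150:260,130:260],None,fx=3,fy=3,interpolation=2)
b=s[80:410,220:620]
cv2.imwrite("pics/g.png",np.hstack([a[:320],b[:320]])[:,:,::-1])
R=(130,150,250,250);Q={}
for c in("red","blue","green","yellow"):
    B=blob(t,c,R)
    if not B: print(c,"none");continue
    n,p,b=B[0];z=.0135 if c!="yellow" else .059
    Q[c]=onz("top",p,z);print(c,n,p,b,Q[c].round(4))
    print("  side",blob(s,c,(240,80,380,180))[:1],"tray",blob(s,c,(320,180,640,400))[:1])
E
```

```text
red 735 [176.4 197.2] [162, 182, 30, 31] [0.5302 0.3505 0.0135]
  side [(216, array([300.9, 138.8]), [291, 132, 20, 14])] tray [(794, array([472.5, 212.4]), [447, 194, 64, 46])]
blue 714 [203.  214.5] [188, 200, 31, 30] [0.4911 0.2873 0.0135]
  side [(275, array([293.8, 153.4]), [283, 146, 23, 15])] tray [(697, array([378.2, 308.3]), [365, 292, 27, 33])]
green 691 [227.8 193.1] [213, 178, 30, 31] [0.5407 0.2324 0.0135]
  side [(317, array([316.2, 161.3]), [304, 153, 25, 17])] tray [(889, array([396.4, 365.3]), [382, 347, 30, 38])]
yellow 120 [195.7 185.3] [190, 180, 12, 12] [0.5517 0.2911 0.059 ]
  side [(59, array([314.3, 136.9]), [310, 133, 9, 9])] tray []
```

View pics/g.png

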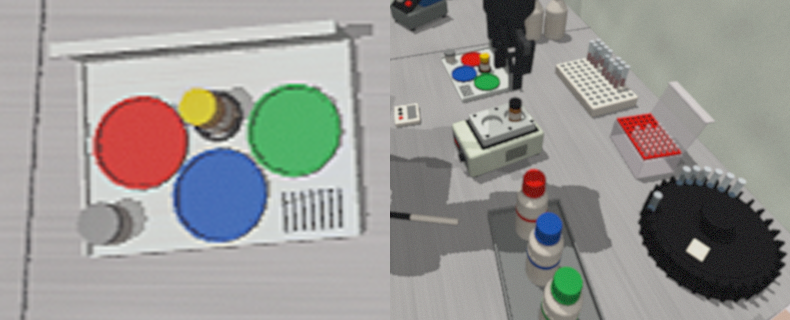

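The tray holds all three bottles upright. The three seats show as clear discs, and the yellow cap is at about (196,185) in the top view. Next is the vial.

>>> play_rows(series=[[[0.01,0.06,0],[0,0,0],0.7],[[0.02,0.16,0],[0,0,0],0.7],[[0.04,0.28,0],[0,0,0],0.7],[[0.06,0.4,0],[0,0,0],0.7],[[0.08,0.52,0],[0,0,0],0.7],[[0.1,0.64,0],[0,0,0],0.7],[[0.12,0.76,0],[0,0,0],0.7],[[0.14,0.86,0],[0,0,0],0.7],[[0.15,0.95,0],[0,0,0],0.7],[[0.15,1,0],[0,0,0],0.7]])

```text
time: 40.45
position: [0.5313, 0.1343, 0.2582]
tcp_rot: [180.0, -0.0, -175.3]
ft_force: [-0.9, 0.4, 0.1]
gripper_width: 0.702
grip_force: 0.0
```

>>> play_rows(series=[[[0.01,0.08,0],[0,0,0],0.7],[[0.02,0.2,0],[0,0,0],0.7],[[0.04,0.33,0],[0,0,0],0.7],[[0.06,0.46,0],[0,0,0],0.7],[[0.08,0.59,0],[0,0,0],0.7],[[0.1,0.7,0],[0,0,0],0.7],[[0.105,0.77,-0.04],[0,0,0],0.7],[[0.105,0.79,-0.14],[0,0,0],0.7],[[0.105,0.79,-0.26],[0,0,0],0.7],[[0.105,0.79,-0.4],[0,0,0],0.7]])

```text
time: 41.7
position: [0.5521, 0.2914, 0.1773]
tcp_rot: [-180.0, 0.0, -175.4]
ft_force: [0.0, -0.7, -0.8]
gripper_width: 0.697
grip_force: 0.0
```

>>> play_rows(series=[[[0,0,-0.1],[0,0,0],0.7],[[0,0,-0.2],[0,0,0],0.7],[[0,0,-0.3],[0,0,0],0.7],[[0,0,-0.38],[0,0,0],0.7],[[0,0,-0.42],[0,0,0],0.7],[[0,0,-0.42],[0,0,0],0.7],[[0,0,-0.42],[0,0,0],0.7],[[0,0,-0.42],[0,0,0],0.7],[[0,0,-0.42],[0,0,0],0.7],[[0,0,-0.42],[0,0,0],0.7]])

```text
time: 42.95
position: [0.5523, 0.2914, 0.0945]
tcp_rot: [180.0, 0.0, -175.3]
ft_force: [-0.5, -0.1, -0.7]
gripper_width: 0.698
grip_force: 0.0
```

```bash
python3 - <<'E'
from h import *
s=grab_frame("side")
cv2.imwrite("pics/i.png",cv2.resize(s[60:200,240:400],None,fx=4,fy=4,interpolation=2)[:,:,::-1])
E
```

```text
(no output)
```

View pics/i.png

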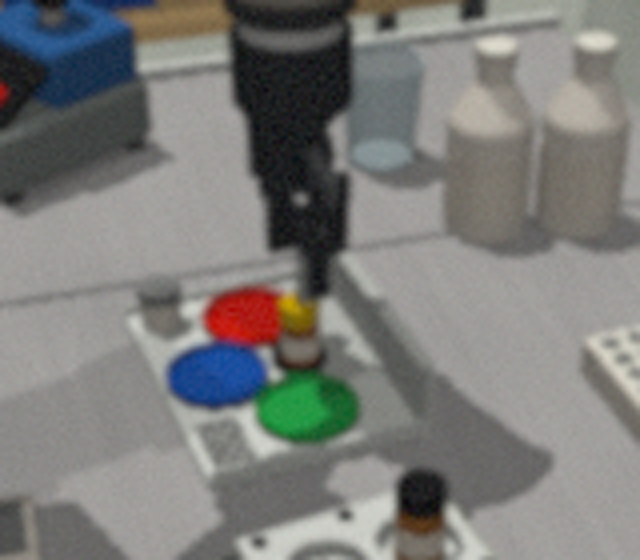

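The near finger sits in line with the yellow vial at about (300,310) in the crop, so I'll descend and close.

>>> play_rows(series=[[[0,0,-0.08],[0,0,0],0.7],[[0,0,-0.16],[0,0,0],0.7],[[0,0,-0.22],[0,0,0],0.7],[[0,0,-0.245],[0,0,0],0.7],[[0,0,-0.245],[0,0,0],0.5],[[0,0,-0.245],[0,0,0],0.35],[[0,0,-0.245],[0,0,0],0.1],[[0,0,-0.245],[0,0,0],0.1],[[0,0,-0.245],[0,0,0],0.1],[[0,0,-0.245],[0,0,0],0.1]])

```text
time: 44.25
position: [0.5527, 0.2917, 0.046]
tcp_rot: [180.0, 0.1, -175.4]
ft_force: [0.3, 1.4, 5.1]
gripper_width: 0.308
grip_force: 59.1
```

>>> play_rows(series=[[[0,0,0],[0,0,0],0.1],[[0,0,0.04],[0,0,0],0.1],[[0,0,0.12],[0,0,0],0.1],[[0,0,0.24],[0,0,0],0.1],[[0,0,0.38],[0,0,0],0.1],[[0,0,0.52],[0,0,0],0.1],[[0,0,0.65],[0,0,0],0.1],[[0,0,0.74],[0,0,0],0.1],[[0,0,0.77],[0,0,0],0.1],[[0,0,0.77],[0,0,0],0.1]])

```text
time: 45.5
position: [0.5522, 0.2912, 0.1996]
tcp_rot: [-180.0, 0.0, -175.4]
ft_force: [-0.9, -0.3, -1.2]
gripper_width: 0.307
grip_force: 59.1
```

```bash
python3 - <<'E'
from h import *
s=grab_frame("side")
cv2.imwrite("pics/j.png",cv2.resize(s[40:180,240:400],None,fx=4,fy=4,interpolation=2)[:,:,::-1])
E
```

```text
(no output)
```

View pics/j.png

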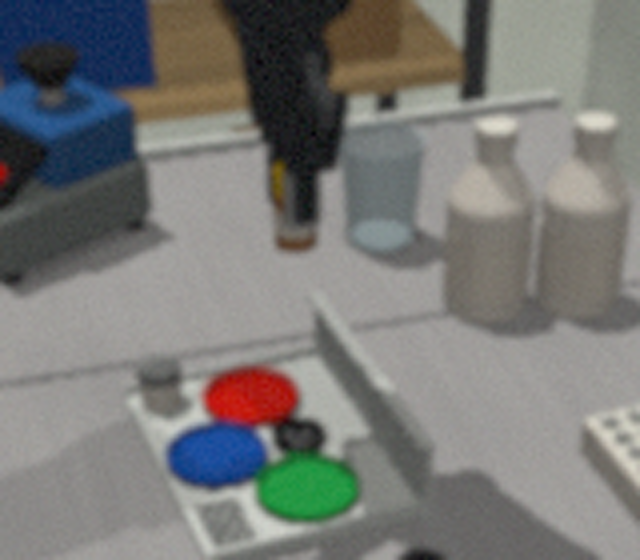

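The vial is held upright and its cup is empty. Next I'll carry it to the heater.

>>> play_rows(series=[[[-0.02,-0.05,0],[0,0,0],0.1],[[-0.06,-0.13,0],[0,0,0],0.1],[[-0.11,-0.22,0],[0,0,0],0.1],[[-0.16,-0.32,0],[0,0,0],0.1],[[-0.21,-0.43,0],[0,0,0],0.1],[[-0.26,-0.54,0],[0,0,0],0.1],[[-0.29,-0.65,0],[0,0,0],0.1],[[-0.31,-0.76,0],[0,0,0],0.1],[[-0.31,-0.87,0],[0,0,0],0.1],[[-0.31,-0.97,0],[0,0,0],0.1]])

```text
time: 46.8
position: [0.4894, 0.0961, 0.1988]
tcp_rot: [-180.0, -0.1, -175.4]
ft_force: [0.0, -0.1, -1.5]
gripper_width: 0.316
grip_force: 59.1
```

>>> play_rows(series=[[[0,-0.1,0],[0,0,0],0.1],[[0,-0.2,0],[0,0,0],0.1],[[0,-0.3,0],[0,0,0],0.1],[[0,-0.39,0],[0,0,0],0.1],[[0,-0.46,0],[0,0,0],0.1],[[0,-0.495,0],[0,0,0],0.1],[[0,-0.495,-0.05],[0,0,0],0.1],[[0,-0.495,-0.12],[0,0,0],0.1],[[0,-0.495,-0.18],[0,0,0],0.1],[[0,-0.495,-0.18],[0,0,0],0.1]])

```text
time: 48.05
position: [0.4894, -0.0012, 0.1619]
tcp_rot: [180.0, -0.2, -175.3]
ft_force: [-0.3, 0.3, 0.7]
gripper_width: 0.309
grip_force: 59.1
```

```bash
python3 - <<'E'
from h import *
s=grab_frame("side");t=grab_frame("top")
a=cv2.resize(s[130:260,260:400],None,fx=3,fy=3,interpolation=2);b=cv2.resize(t[140:270,270:400],None,fx=3,fy=3,interpolation=2)
cv2.imwrite("pics/k.png",np.hstack([a,b])[:,:,::-1])
E
```

```text
(no output)
```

View pics/k.png

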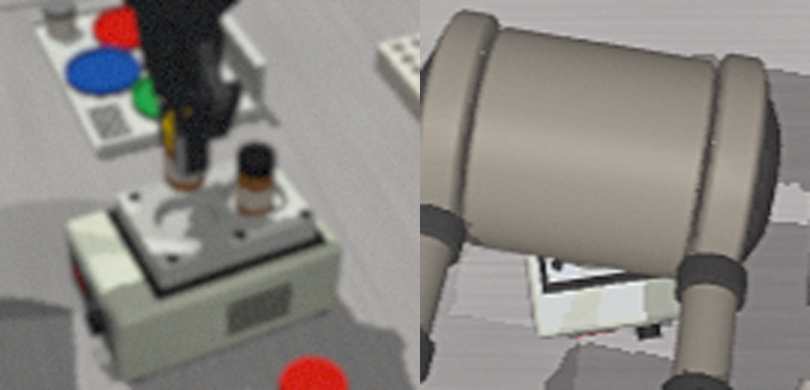

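The vial is above the free well, with its bottom at about (185,185) in the crop and the well at about (190,215). I'll lower it.

>>> play_rows(series=[[[0,0,-0.03],[0,0,0],0.1],[[0,0,-0.08],[0,0,0],0.1],[[0,0,-0.13],[0,0,0],0.1],[[0,0,-0.17],[0,0,0],0.1],[[0,0,-0.2],[0,0,0],0.1],[[0,0,-0.22],[0,0,0],0.1],[[0,0,-0.235],[0,0,0],0.1],[[0,0,-0.24],[0,0,0],0.1],[[0,0,-0.24],[0,0,0],0.1],[[0,0,-0.24],[0,0,0],0.1]])

```text
time: 49.4
position: [0.4904, -0.0016, 0.116]
tcp_rot: [-180.0, 0.0, -175.3]
ft_force: [-2.1, 0.5, 5.7]
gripper_width: 0.307
grip_force: 60.2
```

>>> play_rows(series=[[[0,0,-0.005],[0,0,0],0.1],[[0,0,-0.01],[0,0,0],0.1],[[0,0,-0.01],[0,0,0],0.1],[[0,0,-0.01],[0,0,0],0.1],[[0,0,-0.01],[0,0,0],0.1],[[0,0,-0.01],[0,0,0],0.1],[[0,0,-0.01],[0,0,0],0.1],[[0,0,-0.01],[0,0,0],0.1],[[0,0,-0.01],[0,0,0],0.1],[[0,0,-0.01],[0,0,0],0.1]])

```text
time: 50.65
position: [0.4905, -0.0016, 0.1159]
tcp_rot: [-180.0, 0.1, -175.3]
ft_force: [-7.7, 1.5, 22.7]
gripper_width: 0.31
grip_force: 62.1
```

Contact came at the depth expected for the well floor. I'll ease up 2 mm and release.

>>> play_rows(series=[[[0,0,0.01],[0,0,0],0.1],[[0,0,0.01],[0,0,0],0.1],[[0,0,0.01],[0,0,0],0.35],[[0,0,0.01],[0,0,0],0.45],[[0,0,0.01],[0,0,0],0.6],[[0,0,0.01],[0,0,0],0.6],[[0,0,0.01],[0,0,0],0.6],[[0,0,0.05],[0,0,0],0.6],[[0,0,0.13],[0,0,0],0.6],[[0,0,0.22],[0,0,0],0.6]])

```text
time: 51.9
position: [0.4902, -0.0016, 0.1582]
tcp_rot: [180.0, -0.0, -175.4]
ft_force: [0.0, 1.0, -0.2]
gripper_width: 0.6
grip_force: 0.0
```

>>> play_rows(series=[[[0,0,0.12],[0,0,0],0.7],[[0,0,0.26],[0,0,0],0.7],[[0,0,0.4],[0,0,0],0.7],[[0,-0.04,0.51],[0,0,0],0.7],[[0,-0.14,0.51],[0,0,0],0.7],[[0,-0.28,0.51],[0,0,0],0.7],[[0,-0.42,0.51],[0,0,0],0.7],[[0,-0.56,0.51],[0,0,0],0.7],[[0,-0.69,0.51],[0,0,0],0.7],[[0,-0.8,0.51],[0,0,0],0.7]])

```text
time: 53.15
position: [0.4901, -0.1626, 0.2599]
tcp_rot: [-180.0, 0.0, -175.4]
ft_force: [-0.3, 0.2, 0.1]
gripper_width: 0.7
grip_force: 0.0
```

```bash
python3 - <<'E'
from h import *
s=grab_frame("side")
cv2.imwrite("pics/l.png",cv2.resize(s[130:400,260:500],None,fx=2.2,fy=2.2,interpolation=2)[:,:,::-1])
E
```

```text
(no output)
```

View pics/l.png

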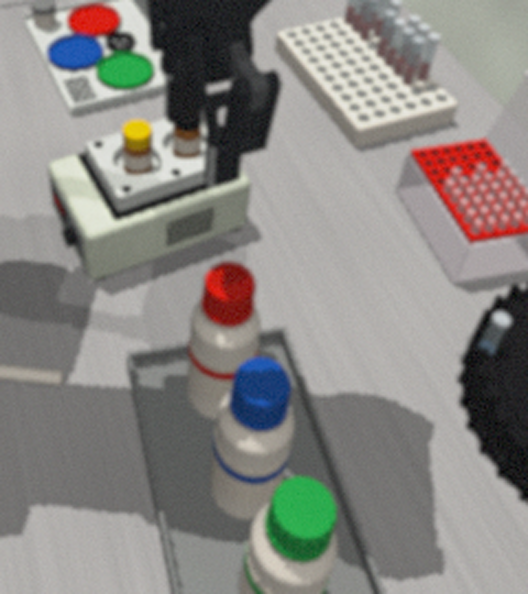

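The yellow vial stands in the free well at about (137,145) in the crop, and the bottles wait upright in the tray. I'll return red first.

>>> play_rows(series=[[[0.02,-0.08,0],[0,0,0],0.7],[[0.04,-0.16,0],[0,0,0],0.7],[[0.055,-0.225,-0.02],[0,0,0],0.7],[[0.055,-0.225,-0.12],[0,0,0],0.7],[[0.055,-0.225,-0.25],[0,0,0],0.7],[[0.055,-0.225,-0.38],[0,0,0],0.7],[[0.055,-0.225,-0.5],[0,0,0],0.7],[[0.055,-0.225,-0.57],[0,0,0],0.7],[[0.055,-0.225,-0.595],[0,0,0],0.7],[[0.055,-0.225,-0.595],[0,0,0],0.7]])

```text
time: 54.45
position: [0.5015, -0.2068, 0.1405]
tcp_rot: [-180.0, 0.0, -175.3]
ft_force: [-0.5, -0.1, -0.6]
gripper_width: 0.698
grip_force: 0.0
```

>>> play_rows(series=[[[0,0,0],[0,0,0],0.5],[[0,0,0],[0,0,0],0.3],[[0,0,0],[0,0,0],0.1],[[0,0,0],[0,0,0],0.1],[[0,0,0],[0,0,0],0.1],[[0,0,0],[0,0,0],0.1],[[0,0,0.04],[0,0,0],0.1],[[0,0,0.12],[0,0,0],0.1],[[0,0,0.22],[0,0,0],0.1],[[0,0,0.34],[0,0,0],0.1]])

```text
time: 55.7
position: [0.5008, -0.2065, 0.2087]
tcp_rot: [180.0, -0.1, -175.4]
ft_force: [-0.8, 0.4, -1.4]
gripper_width: 0.402
grip_force: 59.9
```

>>> play_rows(series=[[[0,0,0.12],[0,0,0],0.1],[[0,0,0.24],[0,0,0],0.1],[[0,0,0.36],[0,0,0],0.1],[[0,0,0.47],[0,0,0],0.1],[[0,0,0.56],[0,0,0],0.1],[[0,0.02,0.61],[0,0,0],0.1],[[0,0.06,0.62],[0,0,0],0.1],[[0,0.14,0.62],[0,0,0],0.1],[[0,0.24,0.62],[0,0,0],0.1],[[0,0.34,0.62],[0,0,0],0.1]])

```text
time: 56.95
position: [0.501, -0.1367, 0.332]
tcp_rot: [180.0, -0.0, -175.3]
ft_force: [0.1, 0.3, -3.0]
gripper_width: 0.407
grip_force: 59.9
```

>>> play_rows(series=[[[0.01,0.1,0],[0,0,0],0.1],[[0.02,0.2,0],[0,0,0],0.1],[[0.03,0.3,0],[0,0,0],0.1],[[0.04,0.4,0],[0,0,0],0.1],[[0.05,0.5,0],[0,0,0],0.1],[[0.06,0.6,0],[0,0,0],0.1],[[0.07,0.7,0],[0,0,0],0.1],[[0.08,0.8,0],[0,0,0],0.1],[[0.09,0.9,0],[0,0,0],0.1],[[0.1,1,0],[0,0,0],0.1]])

```text
time: 58.2
position: [0.521, 0.0631, 0.3323]
tcp_rot: [180.0, 0.0, -175.3]
ft_force: [-0.9, -0.8, -1.3]
gripper_width: 0.406
grip_force: 59.9
```

>>> play_rows(series=[[[0.01,0.1,0],[0,0,0],0.1],[[0.02,0.2,0],[0,0,0],0.1],[[0.03,0.3,0],[0,0,0],0.1],[[0.04,0.4,0],[0,0,0],0.1],[[0.045,0.5,0],[0,0,0],0.1],[[0.045,0.6,0],[0,0,0],0.1],[[0.045,0.7,0],[0,0,0],0.1],[[0.045,0.8,0],[0,0,0],0.1],[[0.045,0.9,0],[0,0,0],0.1],[[0.045,1,0],[0,0,0],0.1]])

```text
time: 59.45
position: [0.5302, 0.2627, 0.3323]
tcp_rot: [180.0, -0.0, -175.4]
ft_force: [-0.1, -0.7, -1.8]
gripper_width: 0.405
grip_force: 59.9
```

>>> play_rows(series=[[[0,0.1,0],[0,0,0],0.1],[[0,0.2,0],[0,0,0],0.1],[[0,0.29,0],[0,0,0],0.1],[[0,0.37,0],[0,0,0],0.1],[[0,0.42,0],[0,0,0],0.1],[[0,0.45,0],[0,0,0],0.1],[[0,0.45,0],[0,0,0],0.1],[[0,0.45,-0.03],[0,0,0],0.1],[[0,0.45,-0.1],[0,0,0],0.1],[[0,0.45,-0.2],[0,0,0],0.1]])

```text
time: 60.7
position: [0.5303, 0.351, 0.2914]
tcp_rot: [180.0, 0.0, -175.4]
ft_force: [0.2, 0.1, -2.0]
gripper_width: 0.405
grip_force: 60.0
```

>>> play_rows(series=[[[0,0,-0.1],[0,0,0],0.1],[[0,0,-0.2],[0,0,0],0.1],[[0,0,-0.3],[0,0,0],0.1],[[0,0,-0.4],[0,0,0],0.1],[[0,0,-0.5],[0,0,0],0.1],[[0,0,-0.58],[0,0,0],0.1],[[0,0,-0.64],[0,0,0],0.1],[[0,0,-0.68],[0,0,0],0.1],[[0,0,-0.7],[0,0,0],0.1],[[0,0,-0.715],[0,0,0],0.1]])

```text
time: 61.95
position: [0.5305, 0.3515, 0.1496]
tcp_rot: [180.0, 0.0, -175.4]
ft_force: [0.5, -0.3, -1.6]
gripper_width: 0.405
grip_force: 60.0
```

>>> play_rows(series=[[[0,0,-0.005],[0,0,0],0.1],[[0,0,-0.01],[0,0,0],0.1],[[0,0,-0.01],[0,0,0],0.1],[[0,0,-0.01],[0,0,0],0.1],[[0,0,-0.01],[0,0,0],0.1],[[0,0,-0.01],[0,0,0],0.1],[[0,0,-0.01],[0,0,0],0.1],[[0,0,-0.01],[0,0,0],0.1],[[0,0,-0.01],[0,0,0],0.1],[[0,0,-0.01],[0,0,0],0.1]])

```text
time: 63.2
position: [0.5306, 0.3516, 0.1484]
tcp_rot: [180.0, 0.1, -175.3]
ft_force: [-0.5, 0.5, 4.7]
gripper_width: 0.409
grip_force: 60.5
```

>>> play_rows(series=[[[0,0,0],[0,0,0],0.45],[[0,0,0],[0,0,0],0.6],[[0,0,0],[0,0,0],0.7],[[0,0,0],[0,0,0],0.7],[[0,0,0],[0,0,0],0.7],[[0,0,0.06],[0,0,0],0.7],[[0,0,0.18],[0,0,0],0.7],[[0,0,0.32],[0,0,0],0.7],[[0,0,0.46],[0,0,0],0.7],[[0,-0.04,0.55],[0,0,0],0.7]])

```text
time: 64.45
position: [0.5305, 0.3436, 0.2597]
tcp_rot: [179.9, 0.1, -175.3]
ft_force: [-0.0, 0.2, -0.3]
gripper_width: 0.696
grip_force: 0.0
```

>>> play_rows(series=[[[0,-0.1,0],[0,0,0],0.7],[[0,-0.2,0],[0,0,0],0.7],[[0,-0.3,0],[0,0,0],0.7],[[0,-0.4,0],[0,0,0],0.7],[[-0.01,-0.5,0],[0,0,0],0.7],[[-0.02,-0.6,0],[0,0,0],0.7],[[-0.03,-0.7,0],[0,0,0],0.7],[[-0.04,-0.8,0],[0,0,0],0.7],[[-0.05,-0.9,0],[0,0,0],0.7],[[-0.06,-1,0],[0,0,0],0.7]])

```text
time: 65.7
position: [0.5181, 0.1421, 0.2573]
tcp_rot: [180.0, 0.0, -175.3]
ft_force: [-0.3, 1.2, 0.4]
gripper_width: 0.702
grip_force: 0.0
```

>>> play_rows(series=[[[-0.01,-0.1,0],[0,0,0],0.7],[[-0.02,-0.2,0],[0,0,0],0.7],[[-0.03,-0.3,0],[0,0,0],0.7],[[-0.04,-0.4,0],[0,0,0],0.7],[[-0.05,-0.5,0],[0,0,0],0.7],[[-0.06,-0.6,0],[0,0,0],0.7],[[-0.07,-0.7,0],[0,0,0],0.7],[[-0.08,-0.8,0],[0,0,0],0.7],[[-0.09,-0.9,0],[0,0,0],0.7],[[-0.1,-1,0],[0,0,0],0.7]])

```text
time: 66.95
position: [0.4979, -0.0579, 0.2573]
tcp_rot: [180.0, 0.0, -175.4]
ft_force: [0.3, 0.2, -0.2]
gripper_width: 0.7
grip_force: 0.0
```

>>> play_rows(series=[[[-0.01,-0.1,0],[0,0,0],0.7],[[-0.02,-0.2,0],[0,0,0],0.7],[[-0.03,-0.3,0],[0,0,0],0.7],[[-0.04,-0.4,0],[0,0,0],0.7],[[-0.05,-0.5,0],[0,0,0],0.7],[[-0.06,-0.6,0],[0,0,0],0.7],[[-0.065,-0.7,0],[0,0,0],0.7],[[-0.065,-0.8,0],[0,0,0],0.7],[[-0.065,-0.9,0],[0,0,0],0.7],[[-0.065,-1,0],[0,0,0],0.7]])

```text
time: 68.2
position: [0.4853, -0.258, 0.2572]
tcp_rot: [180.0, 0.0, -175.3]
ft_force: [-0.3, 0.2, -0.8]
gripper_width: 0.702
grip_force: 0.0
```

>>> play_rows(series=[[[0,-0.1,0],[0,0,0],0.7],[[0,-0.2,0],[0,0,0],0.7],[[0,-0.3,0],[0,0,0],0.7],[[0,-0.4,0],[0,0,0],0.7],[[0,-0.48,0],[0,0,0],0.7],[[0,-0.53,0],[0,0,0],0.7],[[0,-0.55,-0.03],[0,0,0],0.7],[[0,-0.55,-0.1],[0,0,0],0.7],[[0,-0.55,-0.1],[0,0,0],0.7],[[0,-0.55,-0.1],[0,0,0],0.7]])

```text
time: 69.45
position: [0.4853, -0.3662, 0.2373]
tcp_rot: [180.0, -0.0, -175.3]
ft_force: [-0.6, 0.1, -0.2]
gripper_width: 0.697
grip_force: 0.0
```

>>> play_rows(series=[[[0,0,-0.1],[0,0,0],0.7],[[0,0,-0.22],[0,0,0],0.7],[[0,0,-0.34],[0,0,0],0.7],[[0,0,-0.44],[0,0,0],0.7],[[0,0,-0.485],[0,0,0],0.7],[[0,0,-0.485],[0,0,0],0.7],[[0,0,-0.485],[0,0,0],0.4],[[0,0,-0.485],[0,0,0],0.1],[[0,0,-0.485],[0,0,0],0.1],[[0,0,-0.485],[0,0,0],0.1]])

```text
time: 70.7
position: [0.4857, -0.3668, 0.1416]
tcp_rot: [-179.9, 0.1, -175.3]
ft_force: [0.4, 1.0, 6.8]
gripper_width: 0.405
grip_force: 59.9
```

>>> play_rows(series=[[[0,0,0],[0,0,0],0.1],[[0,0,0.04],[0,0,0],0.1],[[0,0,0.12],[0,0,0],0.1],[[0,0,0.24],[0,0,0],0.1],[[0,0,0.38],[0,0,0],0.1],[[0,0,0.52],[0,0,0],0.1],[[0,0,0.66],[0,0,0],0.1],[[0,0,0.8],[0,0,0],0.1],[[0,0,0.91],[0,0,0],0.1],[[0,0.04,0.96],[0,0,0],0.1]])

```text
time: 71.95
position: [0.4853, -0.3589, 0.3343]
tcp_rot: [-179.9, 0.1, -175.4]
ft_force: [0.2, 0.7, -2.8]
gripper_width: 0.401
grip_force: 60.1
```

>>> play_rows(series=[[[0.01,0.1,0],[0,0,0],0.1],[[0.02,0.2,0],[0,0,0],0.1],[[0.03,0.3,0],[0,0,0],0.1],[[0.04,0.4,0],[0,0,0],0.1],[[0.05,0.5,0],[0,0,0],0.1],[[0.06,0.6,0],[0,0,0],0.1],[[0.07,0.7,0],[0,0,0],0.1],[[0.08,0.8,0],[0,0,0],0.1],[[0.09,0.9,0],[0,0,0],0.1],[[0.1,1,0],[0,0,0],0.1]])

```text
time: 73.2
position: [0.5054, -0.1573, 0.3323]
tcp_rot: [180.0, 0.0, -175.4]
ft_force: [0.0, -0.2, -1.5]
gripper_width: 0.406
grip_force: 60.1
```

>>> play_rows(series=[[[0.01,0.1,0],[0,0,0],0.1],[[0.02,0.2,0],[0,0,0],0.1],[[0.03,0.3,0],[0,0,0],0.1],[[0.04,0.4,0],[0,0,0],0.1],[[0.05,0.5,0],[0,0,0],0.1],[[0.06,0.6,0],[0,0,0],0.1],[[0.07,0.7,0],[0,0,0],0.1],[[0.08,0.8,0],[0,0,0],0.1],[[0.09,0.9,0],[0,0,0],0.1],[[0.1,1,0],[0,0,0],0.1]])

```text
time: 74.45
position: [0.5252, 0.0428, 0.3323]
tcp_rot: [180.0, 0.0, -175.3]
ft_force: [-0.7, 0.4, -1.6]
gripper_width: 0.408
grip_force: 60.1
```

>>> play_rows(series=[[[0.01,0.1,0],[0,0,0],0.1],[[0.02,0.2,0],[0,0,0],0.1],[[0.03,0.3,0],[0,0,0],0.1],[[0.04,0.4,0],[0,0,0],0.1],[[0.05,0.52,0],[0,0,0],0.1],[[0.06,0.64,0],[0,0,0],0.1],[[0.07,0.76,0],[0,0,0],0.1],[[0.075,0.86,0],[0,0,0],0.1],[[0.075,0.93,0],[0,0,0],0.1],[[0.075,0.955,0],[0,0,0],0.1]])

```text
time: 75.7
position: [0.5401, 0.2332, 0.3322]
tcp_rot: [-180.0, -0.0, -175.3]
ft_force: [0.1, -0.8, -2.0]
gripper_width: 0.405
grip_force: 60.2
```

>>> play_rows(series=[[[0,0,0],[0,0,0],0.1],[[0,0,-0.03],[0,0,0],0.1],[[0,0,-0.1],[0,0,0],0.1],[[0,0,-0.2],[0,0,0],0.1],[[0,0,-0.32],[0,0,0],0.1],[[0,0,-0.44],[0,0,0],0.1],[[0,0,-0.56],[0,0,0],0.1],[[0,0,-0.68],[0,0,0],0.1],[[0,0,-0.78],[0,0,0],0.1],[[0,0,-0.85],[0,0,0],0.1]])

```text
time: 76.95
position: [0.5396, 0.2318, 0.1605]
tcp_rot: [-180.0, -0.1, -175.4]
ft_force: [0.1, 0.1, -1.8]
gripper_width: 0.406
grip_force: 60.2
```

>>> play_rows(series=[[[0,0,-0.03],[0,0,0],0.1],[[0,0,-0.05],[0,0,0],0.1],[[0,0,-0.06],[0,0,0],0.1],[[0,0,-0.07],[0,0,0],0.1],[[0,0,-0.075],[0,0,0],0.1],[[0,0,-0.075],[0,0,0],0.1],[[0,0,-0.075],[0,0,0],0.1],[[0,0,-0.075],[0,0,0],0.1],[[0,0,-0.075],[0,0,0],0.1],[[0,0,-0.075],[0,0,0],0.1]])

```text
time: 78.2
position: [0.5408, 0.2326, 0.1486]
tcp_rot: [180.0, 0.1, -175.3]
ft_force: [-1.7, -0.2, 6.3]
gripper_width: 0.403
grip_force: 60.9
```

>>> play_rows(series=[[[0,0,0],[0,0,0],0.45],[[0,0,0],[0,0,0],0.6],[[0,0,0],[0,0,0],0.7],[[0,0,0],[0,0,0],0.7],[[0,0,0],[0,0,0],0.7],[[0,0,0.06],[0,0,0],0.7],[[0,0,0.18],[0,0,0],0.7],[[0,0,0.32],[0,0,0],0.7],[[0,0,0.46],[0,0,0],0.7],[[0,-0.045,0.55],[0,0,0],0.7]])

```text
time: 79.45
position: [0.5406, 0.2238, 0.2598]
tcp_rot: [180.0, 0.2, -175.3]
ft_force: [0.5, 0.3, -1.3]
gripper_width: 0.698
grip_force: 0.0
```

>>> play_rows(series=[[[-0.01,-0.1,0],[0,0,0],0.7],[[-0.02,-0.2,0],[0,0,0],0.7],[[-0.03,-0.3,0],[0,0,0],0.7],[[-0.04,-0.4,0],[0,0,0],0.7],[[-0.05,-0.5,0],[0,0,0],0.7],[[-0.06,-0.6,0],[0,0,0],0.7],[[-0.07,-0.7,0],[0,0,0],0.7],[[-0.08,-0.8,0],[0,0,0],0.7],[[-0.09,-0.9,0],[0,0,0],0.7],[[-0.1,-1,0],[0,0,0],0.7]])

```text
time: 80.7
position: [0.52, 0.0221, 0.2573]
tcp_rot: [180.0, 0.0, -175.4]
ft_force: [-1.4, 1.1, -0.1]
gripper_width: 0.702
grip_force: 0.0
```

>>> play_rows(series=[[[-0.01,-0.1,0],[0,0,0],0.7],[[-0.02,-0.2,0],[0,0,0],0.7],[[-0.03,-0.3,0],[0,0,0],0.7],[[-0.04,-0.4,0],[0,0,0],0.7],[[-0.05,-0.5,0],[0,0,0],0.7],[[-0.06,-0.6,0],[0,0,0],0.7],[[-0.07,-0.7,0],[0,0,0],0.7],[[-0.08,-0.8,0],[0,0,0],0.7],[[-0.09,-0.9,0],[0,0,0],0.7],[[-0.1,-1,0],[0,0,0],0.7]])

```text
time: 81.95
position: [0.5, -0.1779, 0.2574]
tcp_rot: [180.0, 0.0, -175.4]
ft_force: [0.1, 0.0, -0.5]
gripper_width: 0.7
grip_force: 0.0
```

>>> play_rows(series=[[[-0.01,-0.1,0],[0,0,0],0.7],[[-0.02,-0.2,0],[0,0,0],0.7],[[-0.03,-0.3,0],[0,0,0],0.7],[[-0.035,-0.4,0],[0,0,0],0.7],[[-0.035,-0.48,0],[0,0,0],0.7],[[-0.035,-0.53,0],[0,0,0],0.7],[[-0.035,-0.55,-0.03],[0,0,0],0.7],[[-0.035,-0.55,-0.1],[0,0,0],0.7],[[-0.035,-0.55,-0.1],[0,0,0],0.7],[[-0.035,-0.55,-0.1],[0,0,0],0.7]])

```text
time: 83.2
position: [0.4933, -0.2862, 0.2372]
tcp_rot: [180.0, -0.0, -175.3]
ft_force: [0.2, -1.1, -0.5]
gripper_width: 0.702
grip_force: 0.0
```

>>> play_rows(series=[[[0,0,-0.1],[0,0,0],0.7],[[0,0,-0.22],[0,0,0],0.7],[[0,0,-0.34],[0,0,0],0.7],[[0,0,-0.44],[0,0,0],0.7],[[0,0,-0.485],[0,0,0],0.7],[[0,0,-0.485],[0,0,0],0.7],[[0,0,-0.485],[0,0,0],0.4],[[0,0,-0.485],[0,0,0],0.1],[[0,0,-0.485],[0,0,0],0.1],[[0,0,-0.485],[0,0,0],0.1]])

```text
time: 84.45
position: [0.4937, -0.2867, 0.1416]
tcp_rot: [-179.9, 0.1, -175.3]
ft_force: [-0.1, 1.7, 6.3]
gripper_width: 0.404
grip_force: 59.9
```

>>> play_rows(series=[[[0,0,0],[0,0,0],0.1],[[0,0,0.04],[0,0,0],0.1],[[0,0,0.12],[0,0,0],0.1],[[0,0,0.24],[0,0,0],0.1],[[0,0,0.38],[0,0,0],0.1],[[0,0,0.52],[0,0,0],0.1],[[0,0,0.66],[0,0,0],0.1],[[0,0,0.8],[0,0,0],0.1],[[0,0,0.91],[0,0,0],0.1],[[0,0.04,0.96],[0,0,0],0.1]])

```text
time: 85.7
position: [0.4933, -0.2789, 0.3343]
tcp_rot: [-179.9, 0.1, -175.4]
ft_force: [0.2, 0.5, -3.0]
gripper_width: 0.406
grip_force: 60.2
```

>>> play_rows(series=[[[0,0.1,0],[0,0,0],0.1],[[0,0.2,0],[0,0,0],0.1],[[0,0.3,0],[0,0,0],0.1],[[0,0.4,0],[0,0,0],0.1],[[0,0.5,0],[0,0,0],0.1],[[0,0.6,0],[0,0,0],0.1],[[0,0.7,0],[0,0,0],0.1],[[0,0.8,0],[0,0,0],0.1],[[0,0.9,0],[0,0,0],0.1],[[0,1,0],[0,0,0],0.1]])

```text
time: 86.95
position: [0.4932, -0.0773, 0.3324]
tcp_rot: [180.0, 0.0, -175.3]
ft_force: [0.6, -0.2, -2.0]
gripper_width: 0.404
grip_force: 60.2
```

>>> play_rows(series=[[[0,0.1,0],[0,0,0],0.1],[[0,0.2,0],[0,0,0],0.1],[[0,0.3,0],[0,0,0],0.1],[[0,0.4,0],[0,0,0],0.1],[[0,0.5,0],[0,0,0],0.1],[[0,0.6,0],[0,0,0],0.1],[[0,0.7,0],[0,0,0],0.1],[[0,0.8,0],[0,0,0],0.1],[[0,0.9,0],[0,0,0],0.1],[[0,1,0],[0,0,0],0.1]])

```text
time: 88.2
position: [0.493, 0.1227, 0.3323]
tcp_rot: [180.0, 0.0, -175.4]
ft_force: [0.0, -0.3, -2.6]
gripper_width: 0.406
grip_force: 60.2
```

>>> play_rows(series=[[[0,0.1,0],[0,0,0],0.1],[[0,0.2,0],[0,0,0],0.1],[[0,0.3,0],[0,0,0],0.1],[[-0.005,0.4,0],[0,0,0],0.1],[[-0.01,0.5,0],[0,0,0],0.1],[[-0.015,0.6,0],[0,0,0],0.1],[[-0.015,0.7,0],[0,0,0],0.1],[[-0.015,0.78,0],[0,0,0],0.1],[[-0.015,0.82,0],[0,0,0],0.1],[[-0.015,0.83,0],[0,0,0],0.1]])

```text
time: 89.45
position: [0.4902, 0.2877, 0.3322]
tcp_rot: [-180.0, -0.0, -175.3]
ft_force: [0.5, -0.1, -3.4]
gripper_width: 0.408
grip_force: 60.2
```

>>> play_rows(series=[[[0,0,0],[0,0,0],0.1],[[0,0,-0.03],[0,0,0],0.1],[[0,0,-0.1],[0,0,0],0.1],[[0,0,-0.2],[0,0,0],0.1],[[0,0,-0.32],[0,0,0],0.1],[[0,0,-0.44],[0,0,0],0.1],[[0,0,-0.56],[0,0,0],0.1],[[0,0,-0.68],[0,0,0],0.1],[[0,0,-0.78],[0,0,0],0.1],[[0,0,-0.85],[0,0,0],0.1]])

```text
time: 90.7
position: [0.4896, 0.2869, 0.1605]
tcp_rot: [-180.0, -0.1, -175.4]
ft_force: [-0.7, -0.1, -3.4]
gripper_width: 0.405
grip_force: 60.2
```

>>> play_rows(series=[[[0,0,-0.03],[0,0,0],0.1],[[0,0,-0.05],[0,0,0],0.1],[[0,0,-0.06],[0,0,0],0.1],[[0,0,-0.07],[0,0,0],0.1],[[0,0,-0.075],[0,0,0],0.1],[[0,0,-0.075],[0,0,0],0.1],[[0,0,-0.075],[0,0,0],0.1],[[0,0,-0.075],[0,0,0],0.1],[[0,0,-0.075],[0,0,0],0.1],[[0,0,-0.075],[0,0,0],0.1]])

```text
time: 91.95
position: [0.4908, 0.2876, 0.1486]
tcp_rot: [180.0, 0.1, -175.3]
ft_force: [-1.1, 0.2, 6.1]
gripper_width: 0.401
grip_force: 61.1
```

Release, rise, move clear and look.

>>> play_rows(series=[[[0,0,0],[0,0,0],0.45],[[0,0,0],[0,0,0],0.6],[[0,0,0],[0,0,0],0.7],[[0,0,0],[0,0,0],0.7],[[0,0,0],[0,0,0],0.7],[[0,0,0.06],[0,0,0],0.7],[[0,0,0.18],[0,0,0],0.7],[[0,0,0.32],[0,0,0],0.7],[[0,0,0.46],[0,0,0],0.7],[[0,-0.04,0.6],[0,0,0],0.7]])

```text
time: 93.2
position: [0.4902, 0.2796, 0.2692]
tcp_rot: [180.0, 0.1, -175.3]
ft_force: [0.7, 0.6, 0.1]
gripper_width: 0.696
grip_force: 0.0
```

>>> play_rows(series=[[[0,-0.1,0],[0,0,0],0.7],[[0,-0.22,0],[0,0,0],0.7],[[0,-0.34,0],[0,0,0],0.7],[[0,-0.46,0],[0,0,0],0.7],[[0,-0.58,0],[0,0,0],0.7],[[0,-0.7,0],[0,0,0],0.7],[[0,-0.82,0],[0,0,0],0.7],[[0,-0.92,0],[0,0,0],0.7],[[0,-1,0],[0,0,0],0.7],[[0,-1,0],[0,0,0],0.7]])

```text
time: 94.45
position: [0.49, 0.0783, 0.2671]
tcp_rot: [180.0, -0.0, -175.5]
ft_force: [-0.4, 0.7, 0.1]
gripper_width: 0.703
grip_force: 0.0
```

>>> play_rows(series=[[[0,-0.1,0],[0,0,0],0.7],[[0,-0.22,0],[0,0,0],0.7],[[0,-0.34,0],[0,0,0],0.7],[[0,-0.46,0],[0,0,0],0.7],[[0,-0.58,0],[0,0,0],0.7],[[0,-0.7,0],[0,0,0],0.7],[[0,-0.82,0],[0,0,0],0.7],[[0,-0.92,0],[0,0,0],0.7],[[0,-1,0],[0,0,0],0.7],[[0,-1,0],[0,0,0],0.7]])

```text
time: 95.7
position: [0.4903, -0.121, 0.2671]
tcp_rot: [180.0, -0.0, -175.4]
ft_force: [0.3, 0.3, -0.4]
gripper_width: 0.7
grip_force: 0.0
```

```bash
python3 - <<'E'
from h import *
s=grab_frame("side");t=grab_frame("top")
a=cv2.resize(s[80:260,250:400],None,fx=2.5,fy=2.5,interpolation=2);b=cv2.resize(t[130:310,130:300],None,fx=2.5,fy=2.5,interpolation=2)
cv2.imwrite("pics/z.png",np.hstack([a,b])[:,:,::-1])
E
```

```text
(no output)
```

View pics/z.png

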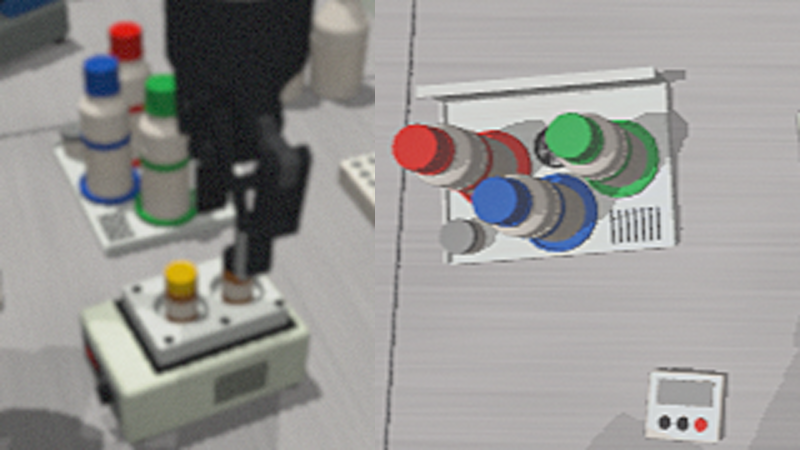

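All three bottles stand upright in the seats of their own colours, and both vials are in the heater. The arm is clear of everything.

```bash
python3 -c "
from plant import *
print(finish_job())"
```

```text
the job is handed in; nothing more can be done
None
```

The job is done and handed in at about 96 s of the 134 s allowed: the yellow-capped vial is in the heater's free well, all three bottles are back upright in the seats of their cap colours, and the black-capped vial was left where it was.

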